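Load the bedside turntable with the day's dose pots in the order of taking

TASK

The four dose pots stand in the carrying rack in the order in which the resident is to take them, first dose at the end with the loop handle. Move them to the turntable's wells in that same order: the first into the well with the black rim, the others following clockwise as seen from above, one to a well. Keep every pot upright, set it down rather than dropping it, and leave all four standing flat in their wells.

Things in the scene. Friction and masses are not known exactly. Their poses are not given: they have to be found in the camera images.
- pot_red: lidded dose pot with a red screw lid: amber see-through body 39 mm across, knurled lid 42 mm across and 14 mm high on top, 62 mm high over all, 30 to 65 g. Origin: centre of its underside; z up along its axis. It starts upright, loose, in one of the rack's pockets
- pot_yellow: lidded dose pot with a yellow screw lid: amber see-through body 39 mm across, knurled lid 42 mm across and 14 mm high on top, 62 mm high over all, 30 to 65 g. Origin: centre of its underside; z up along its axis. It starts upright, loose, in one of the rack's pockets
- pot_green: lidded dose pot with a green screw lid: amber see-through body 39 mm across, knurled lid 42 mm across and 14 mm high on top, 62 mm high over all, 30 to 65 g. Origin: centre of its underside; z up along its axis. It starts upright, loose, in one of the rack's pockets
- pot_blue: lidded dose pot with a blue screw lid: amber see-through body 39 mm across, knurled lid 42 mm across and 14 mm high on top, 62 mm high over all, 30 to 65 g. Origin: centre of its underside; z up along its axis. It starts upright, loose, in one of the rack's pockets
- tab_red: flat red label tab, 18 x 44 x 3 mm, fixed on the rack's ledge beside the pocket in which the red-lidded pot stands at the start; it stays there and only shows which pot came from which pocket. Origin: centre of its underside; axes as the rack's. The pocket's centre lies 40 mm from it along its +x
- tab_yellow: flat yellow label tab, 18 x 44 x 3 mm, fixed on the rack's ledge beside the pocket in which the yellow-lidded pot stands at the start; it stays there and only shows which pot came from which pocket. Origin: centre of its underside; axes as the rack's. The pocket's centre lies 40 mm from it along its +x
- tab_green: flat green label tab, 18 x 44 x 3 mm, fixed on the rack's ledge beside the pocket in which the green-lidded pot stands at the start; it stays there and only shows which pot came from which pocket. Origin: centre of its underside; axes as the rack's. The pocket's centre lies 40 mm from it along its +x
- tab_blue: flat blue label tab, 18 x 44 x 3 mm, fixed on the rack's ledge beside the pocket in which the blue-lidded pot stands at the start; it stays there and only shows which pot came from which pocket. Origin: centre of its underside; axes as the rack's. The pocket's centre lies 40 mm from it along its +x
- rack: White fixed rack, a row of 4 grey-walled pockets, black loop handle at one end. Origin on the table under mid-row; +y along the row to the handle, +x across it, away from the label ledge. Base 268 x 82 x 6 mm (x -51 to 31), handle to y 164. Pockets at x 0, y 105 (first), 35, -35, -105 mm; floor 6, wall top 24 mm above the table; lids of pots in it top out at 68 mm, 28 mm apart
- platter: Cream turntable top, 252 mm across, 10 mm thick, at any angle; turns stiffly (0.12 N m). Origin on its axis at its underside, 10 mm above the table. 4 wells: raised rings, 60 mm across inside at the lip, rim 11 mm above their flat floor, centres 82 mm from the axis: first (black rim) at +x, then clockwise from above the cream ones at -y, -x, +y. Well floor 10 mm above the origin. Hub 12 mm high
Not all that is in view belongs to the job. What is shaped like the pot_blue but grey or pink is not meant. What is shaped like the pot_yellow but grey or pink is not meant.

How it is judged:
At the end, for the whole second after the job is handed in: Counted from the rack's handle end, pots 1 to 4 stand in wells 1 to 4 (black rim first, then clockwise from above): upright within 0.1 rad, on the well floor within 4 mm, centred within 13 mm along the turntable's x and y (anywhere inside the rim), released and at rest (((x of pot_red in the frame of platter between 0.069 and 0.095 m and y of pot_red in the frame of platter between -0.013 and 0.013 m and y of tab_red in the frame of rack between 0.085 and 0.125 m) or (x of pot_red in the frame of platter between -0.013 and 0.013 m and y of pot_red in the frame of platter between -0.095 and -0.069 m and y of tab_red in the frame of rack between 0.015 and 0.055 m) or (x of pot_red in the frame of platter between -0.095 and -0.069 m and y of pot_red in the frame of platter between -0.013 and 0.013 m and y of tab_red in the frame of rack between -0.055 and -0.015 m) or (x of pot_red in the frame of platter between -0.013 and 0.013 m and y of pot_red in the frame of platter between 0.069 and 0.095 m and y of tab_red in the frame of rack between -0.125 and -0.085 m)) and z of pot_red in the frame of platter between 0.006 and 0.014 m and angle between each of pot_red, pot_yellow, pot_green, pot_blue's own z axis and vertical below 0.1 rad and linear speed of each of pot_red, pot_yellow, pot_green, pot_blue below 0.02 m/s and angular speed of each of pot_red, pot_yellow, pot_green, pot_blue below 0.2 rad/s and ((x of pot_yellow in the frame of platter between 0.069 and 0.095 m and y of pot_yellow in the frame of platter between -0.013 and 0.013 m and y of tab_yellow in the frame of rack between 0.085 and 0.125 m) or (x of pot_yellow in the frame of platter between -0.013 and 0.013 m and y of pot_yellow in the frame of platter between -0.095 and -0.069 m and y of tab_yellow in the frame of rack between 0.015 and 0.055 m) or (x of pot_yellow in the frame of platter between -0.095 and -0.069 m and y of pot_yellow in the frame of platter between -0.013 and 0.013 m and y of tab_yellow in the frame of rack between -0.055 and -0.015 m) or (x of pot_yellow in the frame of platter between -0.013 and 0.013 m and y of pot_yellow in the frame of platter between 0.069 and 0.095 m and y of tab_yellow in the frame of rack between -0.125 and -0.085 m)) and z of pot_yellow in the frame of platter between 0.006 and 0.014 m and ((x of pot_green in the frame of platter between 0.069 and 0.095 m and y of pot_green in the frame of platter between -0.013 and 0.013 m and y of tab_green in the frame of rack between 0.085 and 0.125 m) or (x of pot_green in the frame of platter between -0.013 and 0.013 m and y of pot_green in the frame of platter between -0.095 and -0.069 m and y of tab_green in the frame of rack between 0.015 and 0.055 m) or (x of pot_green in the frame of platter between -0.095 and -0.069 m and y of pot_green in the frame of platter between -0.013 and 0.013 m and y of tab_green in the frame of rack between -0.055 and -0.015 m) or (x of pot_green in the frame of platter between -0.013 and 0.013 m and y of pot_green in the frame of platter between 0.069 and 0.095 m and y of tab_green in the frame of rack between -0.125 and -0.085 m)) and z of pot_green in the frame of platter between 0.006 and 0.014 m and ((x of pot_blue in the frame of platter between 0.069 and 0.095 m and y of pot_blue in the frame of platter between -0.013 and 0.013 m and y of tab_blue in the frame of rack between 0.085 and 0.125 m) or (x of pot_blue in the frame of platter between -0.013 and 0.013 m and y of pot_blue in the frame of platter between -0.095 and -0.069 m and y of tab_blue in the frame of rack between 0.015 and 0.055 m) or (x of pot_blue in the frame of platter between -0.095 and -0.069 m and y of pot_blue in the frame of platter between -0.013 and 0.013 m and y of tab_blue in the frame of rack between -0.055 and -0.015 m) or (x of pot_blue in the frame of platter between -0.013 and 0.013 m and y of pot_blue in the frame of platter between 0.069 and 0.095 m and y of tab_blue in the frame of rack between -0.125 and -0.085 m)) and z of pot_blue in the frame of platter between 0.006 and 0.014 m); the robot touches nothing.
It fails at once if a dose pot is tipped over (more than 35 degrees from upright) (angle between any of pot_red, pot_yellow, pot_green, pot_blue's own z axis and vertical above 0.61 rad).
It fails at once if a dose pot is let fall: free of all contact with its underside more than 20 mm above a well floor ((contact force between pot_red and anything else below 0.001 N and height (world z) of pot_red above 0.04 m) or (contact force between pot_yellow and anything else below 0.001 N and height (world z) of pot_yellow above 0.04 m) or (contact force between pot_green and anything else below 0.001 N and height (world z) of pot_green above 0.04 m) or (contact force between pot_blue and anything else below 0.001 N and height (world z) of pot_blue above 0.04 m)).
It also fails if it takes over 112 s, if anything falls off the work surface, if the arm or the gripper's body presses on something with over 40 N, if the wrist force passes 120 N, or if a joint passes its speed limit or range.

ROBOT

A 7-joint arm with a two-finger parallel gripper is mounted at the origin on the work surface. World frame = base frame: x ahead of the robot, y to its left, z up, the work surface at z = 0. Lengths are in m, angles in rad, forces in N, time in s.
With the tool pointing down it reaches from about 0.35 to 0.9 m from the base axis. Payload 19.9 kg.
Tool frame: the origin (TCP) lies at the very end of the fingers, on their centre line; the grasp point (between the pads) lies 19 mm behind it (arm.hold_point_z is the distance from the TCP to the grasp point, in m); z points along the fingers, y is the line along which they close (so a half turn about z gives the same grasp; the last joint's range is limited). The gripper opens to 85 mm and grips with 20 to 120 N. Pads are 22 mm wide; open, the fingers measure 114 mm over their backs; the gripper's body (76 mm by 85 mm) begins 54 mm behind the grasp point. The pads swing forward as they close: fully open they stand 13 mm farther back than shut.
Start: joints at [-1.335, 0.417, -0.01, 1.614, 0.005, 1.111, -0.053], TCP at [0.171, 0.601, 0.231] pointing down, gripper open.
Joint ranges: [-2.81, 2.81], [-0.39, 2.02], [-1.27, 1.25], [0.06, 2.57], [-1.19, 4.33], [0.19, 2], [-2.82, 2.82]. Speed limits (rad/s): [1.89, 1.89, 2.39, 2.39, 3.01, 3.01, 3.01].

INTERFACE

Orientations are given as a 3x3 rotation matrix whose columns are the frame's x, y, z axes.
In Python, from cell import arm gives the robot as it stands. The module is installed in compiled form; this text tells all that it offers.
- The arm moves only by the shell command python3 -m handwheel 'ROWS' [OPENING] [FORCE]. ROWS is text: rows parted by semicolons, each of 4 numbers parted by spaces: the shift along the tool's x, y, z each as a share of 30 mm, from -1 to 1, then the turn about the tool's z as a share of 0.08 rad, from -1 to 1. A call has exactly 8 rows; each row shifts and turns the commanded pose from where the row before left it, along the tool's axes as they then stand; what a row does not reach is not made up. A row lasts 1/12 s, in which the tool goes at most 41.7 mm and 7.16 degrees, less where a joint would pass 70% of its speed; a pose out of reach is approached as far as the arm can. A call with a number of a shift or a turn outside -1 to 1 is refused whole. A call with a gripper value outside its range is refused whole. OPENING is the opening, from -1 (shut) to 1 (fully open), set as the call begins (- or left out, the last holds). The fingers move at their own pace and stop on an object; FORCE is the grip in N (left out, the last holds). Time passes only in rows, so rows that do not move let the fingers close, or fill a call up. It gives the time, the measured TCP pose, the force, the opening and the grip force at its end, in the units of the state.
- arm.state(): the state, without advancing time (a new reading comes with each control period).
- arm.capture(name): name is "scene" or "top" or "wrist"; returns a dict with "img" (384x512x3 uint8, red, green, blue), "mtx" (3x3 intrinsics, pixels), "dist" ([k1, k2, p1, p2, k3] as OpenCV has them; the pictures are not rectified), "xyz" and "rotation" of the camera in the world. Camera axes: x right, y down, z forward; pixel columns grow to the right and rows downward; lengths in m; the calibration is good to about 2 mm. A picture is of the moment at which its call begins. There is no depth.
- arm.sign_off(): hands the job in; it is judged then, once.
The state is a dict: "t": time; "joint_positions": joint angles; "joint_velocities": joint speeds; "joint_torque": joint torques, N m; "tool_pos": TCP position; "tool_rot": TCP orientation; "wrist_force": force on the tool from outside, world axes, zero at the start; "torque": the same for the moment, N m; "width": finger opening in m; "finger_force": force on a finger pad.
Only numpy, scipy, OpenCV 4.12 (cv2) and the standard library are available. Lean on these libraries where they do the work, as an engineer would, in place of code of your own. Each camera call takes 0.05 s, during which the arm holds its last target. There are 200 camera calls.

## Working session

There is one attempt and no reset: what is moved stays moved. The work goes in short steps, Python scripts to look and compute and a shell command to move; the robot and the scene stay as the last step left them, time stands still between calls to the robot, and variables do not carry over. Pictures are saved under pics/ and viewed, at most 14 in all, crops included, and the job is handed in when it is done.

```bash
mkdir -p pics
python3 - <<'E'
from cell import arm
import cv2,numpy as np
s=arm.state();print(s['t'],s['tool_pos'],np.round(s['tool_rot'],3).tolist(),s['width'],arm.hold_point_z)
for n in ("top","scene"):
    c=arm.capture(n);np.savez(f'pics/{n}.npz',**c);cv2.imwrite(f'pics/{n}0.png',c['img'][:,:,::-1])
    print(n,c['xyz'],np.round(c['rotation'],3).tolist(),c['mtx'].tolist(),c['dist'])
E
```

```text
0.0 [0.17071894 0.60086315 0.23065413] [[-0.962, 0.273, -0.0], [0.273, 0.962, -0.001], [-0.0, -0.001, -1.0]] 0.08534531346041871 0.0187
top [0.37982464 0.01570328 1.24938762] [[0.021, -0.993, 0.117], [-1.0, -0.019, 0.022], [-0.02, -0.117, -0.993]] [[446.22250251054265, 0.0, 253.30711971986395], [0.0, 446.22250251054265, 188.88862567861113], [0.0, 0.0, 1.0]] [0.04129108 0.         0.         0.         0.        ]
scene [ 1.07029996 -0.25018668  0.81685073] [[0.477, 0.678, -0.559], [0.879, -0.369, 0.303], [-0.001, -0.635, -0.772]] [[364.09356390702885, 0.0, 255.1814342582413], [0.0, 364.09356390702885, 195.24625545731038], [0.0, 0.0, 1.0]] [-0.03540113  0.          0.          0.          0.        ]
```

View pics/top0.png

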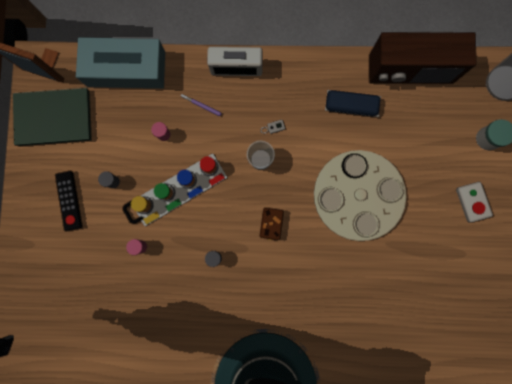

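View pics/scene0.png

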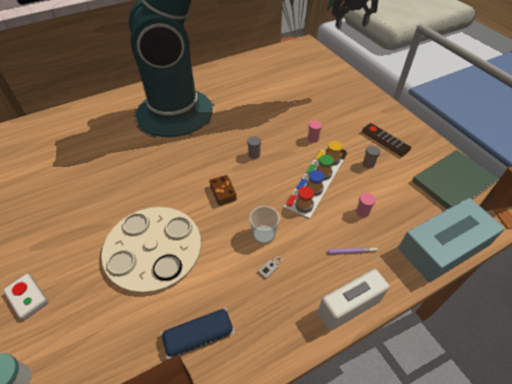

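The top view shows the yellow, green, blue and red lids at (140,204), (162,191), (185,178) and (208,164). The black loop handle is at (132,212), by yellow. The turntable is at (361,195) with its black-rim well at (355,165).

Things that could be mistaken for the pots are the grey ones at (109,180) and (213,258) and the pink ones at (160,130) and (136,247). I'll ignore those, and also the glass at (260,155).

```bash
cat > h.py <<'E'
import cv2,numpy as np
def cast(c,px,z):
    p=cv2.undistortPoints(np.array([[px]],float),np.array(c['mtx']),np.array(c['dist']))[0,0]
    d=np.array(c['rotation'])@[p[0],p[1],1]; o=np.array(c['xyz'])
    return o+d*(z-o[2])/d[2]
HUE=dict(red=[(0,7),(172,180)],yellow=[(19,32)],green=[(45,85)],blue=[(105,130)])
def blobs(c,col,box=None,smin=130,vmin=60,amin=15):
    h=cv2.cvtColor(np.array(c['img']),cv2.COLOR_RGB2HSV);m=np.zeros(h.shape[:2],np.uint8)
    for a,b in HUE[col]: m|=cv2.inRange(h,(a,smin,vmin),(b,255,255))
    if box: k=np.zeros_like(m);x0,y0,x1,y1=box;k[y0:y1,x0:x1]=1;m*=k
    n,l,s,ce=cv2.connectedComponentsWithStats(m)
    return sorted([(int(s[i,4]),ce[i].round(1).tolist(),s[i,:4].tolist()) for i in range(1,n) if s[i,4]>=amin],reverse=True)
E
python3 - <<'E'
from h import *
c=dict(np.load('pics/top.npz'));s=dict(np.load('pics/scene.npz'))
for col in HUE:
    for n,k,box in(('top',c,(120,145,235,230)),('scene',s,(280,135,350,220))):
        for b in blobs(k,col,box)[:2]: print(col,n,b,cast(k,b[1],.064).round(4),cast(k,b[1],.009).round(4))
# platter
g=cv2.cvtColor(c['img'],cv2.COLOR_RGB2HSV);m=cv2.inRange(g,(15,15,110),(40,120,255));m[:, :300]=0;m[:,420:]=0;m[:140]=0;m[250:]=0
ct=max(cv2.findContours(m,0,1)[0],key=cv2.contourArea)
P=np.array([cast(c,p[0],.018)[:2] for p in cv2.convexHull(ct)]);A=np.c_[2*P,np.ones(len(P))];q=np.linalg.lstsq(A,(P**2).sum(1),rcond=None)[0];print('platter',q[:2],np.sqrt(q[2]+q[0]**2+q[1]**2))
d=cv2.inRange(cv2.cvtColor(c['img'],cv2.COLOR_RGB2GRAY),0,60);d[:,:335]=0;d[:,375:]=0;d[:148]=0;d[185:]=0
ct=max(cv2.findContours(d,0,1)[0],key=cv2.contourArea);e=cv2.minEnclosingCircle(ct);b=cast(c,e[0],.031)[:2];v=b-q[:2];print('black',e,b,np.hypot(*v),np.arctan2(v[1],v[0]))
o=[cv2.resize(c['img'][140:236,110:238],(640,480),interpolation=2)]
cv2.imwrite('pics/crop1.png',o[0][:,:,::-1])
E
```

```text
red top (197, [207.0, 163.8], [200, 156, 16, 17]) [0.5849 0.1684 0.064 ] [0.5944 0.1755 0.009 ]
red top (95, [216.1, 179.1], [209, 174, 15, 12]) [0.5437 0.1426 0.064 ] [0.5513 0.1485 0.009 ]
red scene (182, [305.5, 193.1], [298, 186, 16, 15]) [0.5836 0.1673 0.064 ] [0.5481 0.1978 0.009 ]
red scene (71, [290.9, 199.9], [286, 195, 11, 11]) [0.5848 0.1203 0.064 ] [0.5493 0.1473 0.009 ]
yellow top (212, [138.4, 203.6], [130, 196, 17, 16]) [0.4738 0.3482 0.064 ] [0.4781 0.3636 0.009 ]
yellow top (95, [151.1, 217.5], [144, 212, 15, 12]) [0.4374 0.3125 0.064 ] [0.44   0.3262 0.009 ]
yellow scene (142, [334.6, 146.6], [328, 141, 14, 12]) [0.473  0.3458 0.064 ] [0.4294 0.3893 0.009 ]
yellow scene (47, [319.8, 154.1], [315, 150, 11, 10]) [0.4784 0.2878 0.064 ] [0.4351 0.3271 0.009 ]
green top (158, [161.4, 190.4], [155, 184, 14, 14]) [0.5104 0.2884 0.064 ] [0.5165 0.301  0.009 ]
green top (62, [172.6, 205.0], [167, 201, 13, 9]) [0.4718 0.2566 0.064 ] [0.476  0.2678 0.009 ]
green scene (97, [326.1, 159.5], [319, 155, 14, 10]) [0.5057 0.291  0.064 ] [0.4645 0.3305 0.009 ]
green scene (20, [311.0, 168.0], [308, 165, 7, 8]) [0.5131 0.2329 0.064 ] [0.4724 0.2682 0.009 ]
blue top (168, [184.4, 177.0], [178, 170, 14, 15]) [0.5478 0.2281 0.064 ] [0.5556 0.2379 0.009 ]
blue top (74, [194.4, 191.9], [188, 187, 14, 11]) [0.508  0.1997 0.064 ] [0.514  0.2082 0.009 ]
blue scene (114, [316.1, 175.4], [310, 171, 14, 10]) [0.5438 0.2293 0.064 ] [0.5054 0.2644 0.009 ]
blue scene (35, [301.5, 183.1], [297, 180, 9, 8]) [0.5484 0.1775 0.064 ] [0.5103 0.2088 0.009 ]
platter [ 0.51497682 -0.24782523] 0.12589700449250793
black ((354.1428527832031, 165.57142639160156), 12.657279968261719) [ 0.59279362 -0.23296056] 0.07922381686726003 0.18874755289040634
```

View pics/crop1.png

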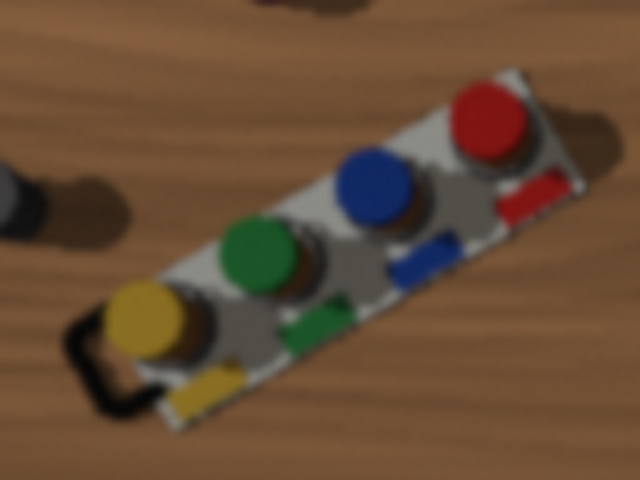

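The row reads Y, G, B, R from the handle end. The tabs put the pockets 40 mm from them, which agrees with the measured lids. Next I turn the tool so its y axis lies across the rack.

```bash
python3 -m handwheel '0 0 0 1;0 0 0 1;0 0 0 1;0 0 0 1;0 0 0 1;0 0 0 1;0 0 0 1;0 0 0 1' 0.6 40
python3 -m handwheel '0 0 0 0.6;0 0 0 0.6;-0.9 0.3 0 0;-0.9 0.3 0 0;-0.9 0.3 0 0;-0.9 0.3 0 0;-0.9 0.3 0 0;-0.9 0.3 0 0'
cat >> h.py <<'E'
def delta(arm,x,y,z):
    s=arm.state();R=np.array(s['tool_rot']);d=R.T@(np.array([x,y,z])-s['tool_pos'])
    print('t',round(s['t'],2),'pos',np.round(s['tool_pos'],4),'rows',np.round(d/.03,2),'yaw y',round(float(np.arctan2(R[1,1],R[0,1])),3),'w',round(s['width'],4),'tilt',R[2].round(3))
E
python3 -c "
from h import *;from cell import arm;delta(arm,.474,.347,.16)"
```

```text
t: 0.77
tool_pos: [0.1707, 0.601, 0.2309]
tool_rot: [[-0.605, 0.796, -0.0], [0.796, 0.605, -0.001], [-0.001, -0.001, -1.0]]
wrist_force: [-0.3, -0.0, -0.1]
width: 0.0681
finger_force: 0.0
t: 1.43
tool_pos: [0.3032, 0.4912, 0.2311]
tool_rot: [[-0.53, 0.848, -0.0], [0.848, 0.53, -0.0], [-0.0, -0.0, -1.0]]
wrist_force: [0.8, 0.3, -0.5]
width: 0.0681
finger_force: 0.0
t 1.43 pos [0.3032 0.4912 0.2311] rows [-7.09  2.29  2.37] yaw y 0.558 w 0.0681 tilt [-0. -0. -1.]
```

```bash
python3 -m handwheel '-0.9 0.3 0.3 0;-0.9 0.3 0.3 0;-0.9 0.3 0.3 0;-0.9 0.3 0.3 0;-0.9 0.3 0.3 0;-0.9 0.3 0.3 0;-0.9 0.3 0.3 0;-0.6 0 0 0' >/dev/null
python3 -m handwheel '0 0 0 0;0 0 0 0;0 0 0 0;0 0 0 0;0 0 0 0;0 0 0 0;0 0 0 0;0 0 0 0' >/dev/null
python3 -c "
from h import *;from cell import arm;delta(arm,.474,.347,.16)
c=arm.capture('wrist');cv2.imwrite('pics/w1.png',c['img'][:,:,::-1])
for k in HUE:
  for b in blobs(c,k,amin=150)[:2]: print(k,b,cast(c,b[1],.068).round(4))"
```

```text
t 2.77 pos [0.4653 0.3504 0.1683] rows [-0.25  0.19  0.28] yaw y 0.558 w 0.0684 tilt [-0.  0. -1.]
yellow (2174, [258.8, 199.7], [233, 173, 53, 54]) [0.4721 0.3478 0.068 ]
yellow (756, [216.4, 182.9], [207, 162, 19, 44]) [0.4372 0.342  0.068 ]
green (1761, [258.5, 276.4], [235, 252, 47, 48]) [0.5077 0.2909 0.068 ]
green (556, [218.8, 249.7], [211, 232, 16, 37]) [0.4672 0.2944 0.068 ]
blue (871, [257.3, 336.2], [236, 323, 44, 26]) [0.5386 0.2399 0.068 ]
blue (509, [220.8, 309.2], [213, 292, 16, 35]) [0.497  0.2467 0.068 ]
```

View pics/w1.png

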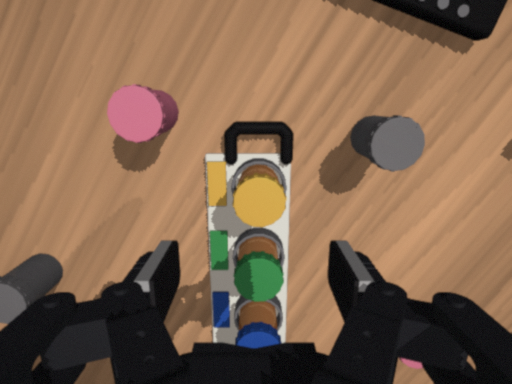

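The wrist view shows the yellow lid at (259,200), beside the loop handle and centred between the fingers. It comes out at (0.472, 0.348), which matches the top view. Next I descend and grip.

```bash
python3 -m handwheel '-0.2 0.2 0 0;0 0 0.6 0;0 0 0.6 0;0 0 0.6 0;0 0 0.6 0;0 0 0.6 0;0 0 0.6 0;0 0 0.6 0' >/dev/null
python3 -m handwheel '0 0 0 0;0 0 0 0;0 0 0 0;0 0 0 0;0 0 0 0;0 0 0 0;0 0 0 0;0 0 0 0'
python3 -c "
from h import *;from cell import arm;delta(arm,.4728,.3475,.039)"
```

```text
t: 4.15
tool_pos: [0.4738, 0.3483, 0.0426]
tool_rot: [[-0.53, 0.848, 0.0], [0.848, 0.53, 0.0], [0.0, 0.0, -1.0]]
wrist_force: [0.5, 0.2, -0.3]
width: 0.0687
finger_force: 0.0
t 4.15 pos [0.4738 0.3483 0.0426] rows [-0.01 -0.04  0.12] yaw y 0.558 w 0.0687 tilt [ 0.  0. -1.]
```

```bash
python3 -m handwheel '0 0 0.1 0;0 0 0 0;0 0 0 0;0 0 0 0;0 0 0 0;0 0 0 0;0 0 0 0;0 0 0 0' -1 40
python3 -m handwheel '0 0 -0.2 0;0 0 -0.3 0;0 0 -0.6 0;0 0 -0.6 0;0 0 -0.6 0;0 0 -0.6 0;0 0 -0.6 0;0 0 -0.6 0'
python3 -c "
from h import *;from cell import arm;delta(arm,.5928,-.233,.17)
c=arm.capture('wrist');cv2.imwrite('pics/w2.png',c['img'][:,:,::-1])"
```

```text
t: 4.82
tool_pos: [0.4737, 0.3482, 0.0393]
tool_rot: [[-0.529, 0.848, -0.0], [0.848, 0.529, -0.0], [-0.0, -0.0, -1.0]]
wrist_force: [0.4, -0.4, -1.6]
width: 0.0407
finger_force: 40.3
t: 5.48
tool_pos: [0.4737, 0.3481, 0.1642]
tool_rot: [[-0.529, 0.848, 0.001], [0.848, 0.529, 0.0], [0.0, 0.001, -1.0]]
wrist_force: [-0.6, 0.1, -0.7]
width: 0.0409
finger_force: 40.4
t 5.48 pos [0.4737 0.3481 0.1642] rows [-18.54  -6.89  -0.2 ] yaw y 0.558 w 0.0409 tilt [ 0.     0.001 -1.   ]
```

View pics/w2.png

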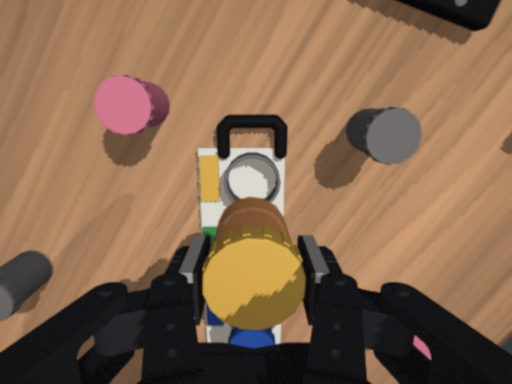

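The yellow pot hangs upright between the pads with its lid at (253,282), and its pocket at (250,180) is empty. I carry it over to the turntable.

```bash
python3 -m handwheel '-0.4 -0.1 -0.5 0;-0.8 -0.3 -0.5 0;-0.9 -0.3 -0.2 0;-0.9 -0.35 0 0;-0.9 -0.35 0 0;-0.9 -0.35 0 0;-0.9 -0.35 0 0;-0.9 -0.35 0 0' >/dev/null
python3 -m handwheel '-0.9 -0.35 0 0;-0.9 -0.35 0 0;-0.9 -0.35 0 0;-0.9 -0.35 0 0;-0.9 -0.35 0 0;-0.9 -0.35 0 0;-0.6 -0.2 0 0;-0.3 -0.1 0 0'
python3 -m handwheel '0 0 0 0;0 0 0 0;0 0 0 0;0 0 0 0;0 0 0 0;0 0 0 0;0 0 0 0;0 0 0 0'
python3 - <<'E'
from h import *;from cell import arm;delta(arm,.5955,-.2326,.12)
c=arm.capture('wrist');np.savez('pics/w3.npz',**c);cv2.imwrite('pics/w3.png',c['img'][:,:,::-1])
print(c['xyz'])
E
```

```text
t: 6.87
tool_pos: [0.5554, -0.0601, 0.1992]
tool_rot: [[-0.527, 0.85, 0.001], [0.85, 0.527, -0.001], [-0.001, 0.001, -1.0]]
wrist_force: [0.5, -0.9, -0.2]
width: 0.0407
finger_force: 40.5
t: 7.53
tool_pos: [0.5552, -0.0569, 0.1983]
tool_rot: [[-0.53, 0.848, -0.0], [0.848, 0.53, -0.0], [-0.0, -0.0, -1.0]]
wrist_force: [-0.2, -0.6, -1.0]
width: 0.0406
finger_force: 40.5
t 7.53 pos [ 0.5552 -0.0569  0.1983] rows [-5.68 -1.96  2.61] yaw y 0.558 w 0.0406 tilt [-0. -0. -1.]
[0.51896738 0.00166417 0.340531  ]
```

View pics/w3.png

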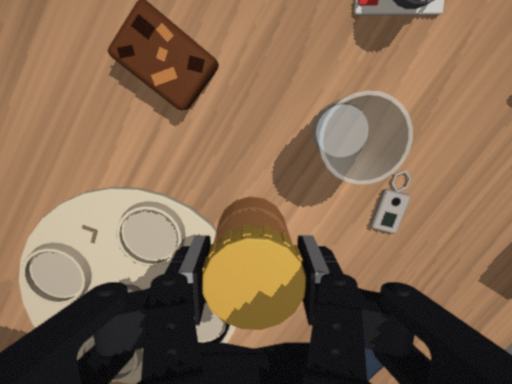

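The wrist view shows the platter's cream wells at about (150,235) and (57,275), with the pot upright. I cross-check the platter pose with these and with the scene view.

Run:
```python
from h import *
w=dict(np.load('pics/w3.npz'));s=dict(np.load('pics/scene.npz'));t=dict(np.load('pics/top.npz'))
for p in((150,235),(57,275)): print('wrist well',cast(w,p,.031).round(4))
for p in((390,189),(332,199),(367,223)): print('top well',cast(t,p,.031).round(4))
for p in((178,228),(135,224),(121,263),(167,267)): print('scene well',cast(s,p,.031).round(4))
g=cv2.cvtColor(s['img'],cv2.COLOR_RGB2HSV);m=cv2.inRange(g,(15,15,110),(40,120,255));m[:,:95]=0;m[:,207:]=0;m[:200]=0;m[300:]=0
ct=max(cv2.findContours(m,0,1)[0],key=cv2.contourArea)
P=np.array([cast(s,p[0],.018)[:2] for p in cv2.convexHull(ct)]);A=np.c_[2*P,np.ones(len(P))];q=np.linalg.lstsq(A,(P**2).sum(1),rcond=None)[0];print('platter scene',q[:2],np.sqrt(q[2]+q[0]**2+q[1]**2))
C=np.array([.515,-.248])
for i in range(4):
    a=.189-i*np.pi/2;print(i+1,(C+.082*np.array([np.cos(a),np.sin(a)])).round(4))
```

```text
wrist well [ 0.4993 -0.1677  0.031 ]
wrist well [ 0.4361 -0.2615  0.031 ]
top well [ 0.5298 -0.3294  0.031 ]
top well [ 0.4993 -0.1726  0.031 ]
top well [ 0.436  -0.2666  0.031 ]
scene well [ 0.5025 -0.1719  0.031 ]
scene well [ 0.4363 -0.2674  0.031 ]
scene well [ 0.5331 -0.3318  0.031 ]
scene well [ 0.5969 -0.2362  0.031 ]
platter scene [ 0.5109643 -0.2500898] 0.12830306816013454
1 [ 0.5955 -0.2326]
2 [ 0.5304 -0.3285]
3 [ 0.4345 -0.2634]
4 [ 0.4996 -0.1675]
```

```bash
python3 -m handwheel '-0.8 -0.3 0 0;-0.9 -0.3 0 0;-0.9 -0.3 0 0;-0.9 -0.3 0 0;-0.9 -0.3 0 0;-0.8 -0.25 0 0;-0.4 -0.15 0 0;-0.2 -0.1 0 0' >/dev/null
python3 -m handwheel '0 0 0 0;0 0 0.4 0;0 0 0.6 0;0 0 0.6 0;0 0 0.6 0;0 0 0.4 0;0 0 0 0;0 0 0 0'>/dev/null
python3 -m handwheel '0 0 0 0;0 0 0 0;0 0 0 0;0 0 0 0;0 0 0 0;0 0 0 0;0 0 0 0;0 0 0 0' >/dev/null
python3 -c "
from h import *;from cell import arm;delta(arm,.596,-.235,.0535)"
```

```text
t 9.58 pos [ 0.5964 -0.2365  0.1203] rows [0.05 0.02 2.23] yaw y 0.558 w 0.0409 tilt [-0. -0. -1.]
```

```bash
python3 -m handwheel '0 0 0.5 0;0 0 0.5 0;0 0 0.5 0;0 0 0.3 0;0 0 0.2 0;0 0 0.1 0;0 0 0.05 0;0 0 0 0'
python3 -m handwheel '0 0 0.05 0;0 0 0 0;0 0 0.03 0;0 0 0 0;0 0 0 0;0 0 0 0;0 0 0 0;0 0 0 0'
```

```text
t: 10.25
tool_pos: [0.5966, -0.2367, 0.0562]
tool_rot: [[-0.529, 0.848, 0.0], [0.848, 0.529, -0.0], [-0.0, 0.0, -1.0]]
wrist_force: [-0.8, -0.8, -0.6]
width: 0.0406
finger_force: 40.5
t: 10.92
tool_pos: [0.5964, -0.2365, 0.0535]
tool_rot: [[-0.53, 0.848, 0.0], [0.848, 0.53, -0.0], [-0.0, -0.0, -1.0]]
wrist_force: [0.4, 0.2, -1.1]
width: 0.0405
finger_force: 40.5
```

```bash
python3 -m handwheel '0 0 0.04 0;0 0 0 0;0 0 0 0;0 0 0 0;0 0 0 0;0 0 0 0;0 0 0 0;0 0 0 0'
```

```text
t: 11.58
tool_pos: [0.5967, -0.2369, 0.053]
tool_rot: [[-0.529, 0.848, 0.001], [0.848, 0.529, -0.0], [-0.001, 0.001, -1.0]]
wrist_force: [-2.5, -0.4, 9.9]
width: 0.0407
finger_force: 41.3
```

Contact: 9.9 N on the well floor. I release and lift straight up.

```bash
python3 -m handwheel '0 0 0 0;0 0 0 0;0 0 0 0;0 0 0 0;0 0 0 0;0 0 0 0;0 0 0 0;0 0 0 0' 0.6 >/dev/null
python3 -m handwheel '0 0 -0.3 0;0 0 -0.6 0;0 0 -0.9 0;0 0 -0.9 0;0 0 -0.9 0;0 0 -0.9 0;0 0 -0.5 0;0 0 0 0'
python3 - <<'E'
from h import *;from cell import arm;delta(arm,.5105,.289,.16)
c=arm.capture('top');cv2.imwrite('pics/t1.png',cv2.resize(c['img'][120:264,290:446],(624,576))[:,:,::-1])
print(blobs(c,'green',(120,145,235,230))[:2]);np.savez('pics/t1.npz',**c)
E
```

```text
t: 12.92
tool_pos: [0.5977, -0.2373, 0.2068]
tool_rot: [[-0.529, 0.848, 0.005], [0.848, 0.529, -0.002], [-0.004, 0.004, -1.0]]
wrist_force: [0.5, -0.2, 0.1]
width: 0.0683
finger_force: 0.0
t 12.92 pos [ 0.5977 -0.2373  0.2068] rows [16.43  6.81  1.51] yaw y 0.558 w 0.0683 tilt [-0.004  0.004 -1.   ]
[(162, [161.5, 190.5], [155, 184, 14, 14]), (63, [173.0, 204.6], [167, 200, 13, 10])]
```

View pics/t1.png

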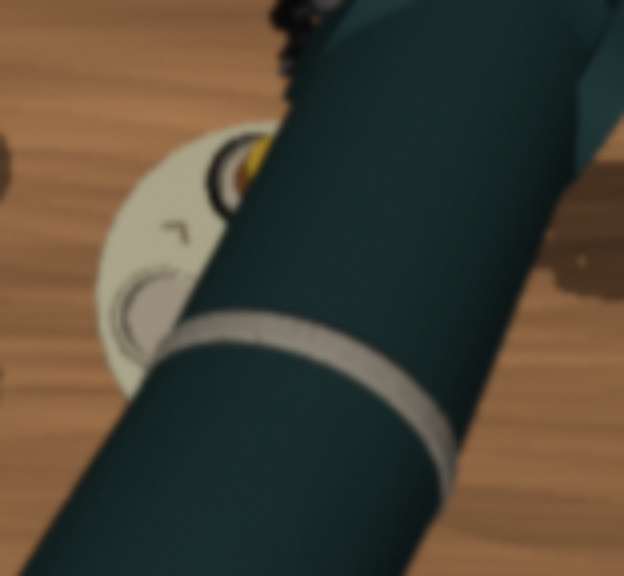

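The yellow pot stands in the black-rim well, partly hidden behind the arm. Now back for green.

```bash
python3 -m handwheel '0.5 0.2 0 0;0.9 0.38 0 0;0.9 0.38 0 0;0.9 0.38 0 0;0.9 0.38 0 0;0.9 0.38 0 0;0.9 0.38 0 0;0.9 0.38 0 0' >/dev/null
python3 -m handwheel '0.9 0.38 0 0;0.9 0.38 0 0;0.9 0.38 0 0;0.9 0.38 0 0;0.9 0.38 0 0;0.9 0.38 0 0;0.9 0.38 0 0;0.9 0.38 0 0'>/dev/null
python3 -m handwheel '0.9 0.3 0 0;0.9 0.3 0 0;0.4 0.2 0.3 0;0 0 0.4 0;0 0 0.3 0;0 0 0 0;0 0 0 0;0 0 0 0'>/dev/null
python3 -m handwheel '0 0 0 0;0 0 0 0;0 0 0 0;0 0 0 0;0 0 0 0;0 0 0 0;0 0 0 0;0 0 0 0'>/dev/null
python3 -c "
from h import *;from cell import arm;delta(arm,.5098,.288,.16)
c=arm.capture('wrist')
for k in HUE:
  for b in blobs(c,k,amin=150)[:2]: print(k,b,cast(c,b[1],.068).round(4))"
```

```text
t 15.63 pos [0.5095 0.2822 0.1722] rows [0.16 0.11 0.41] yaw y 0.558 w 0.0685 tilt [-0. -0. -1.]
red (1514, [255.9, 329.8], [233, 309, 47, 40]) [0.5799 0.1742 0.068 ]
red (531, [219.5, 298.0], [212, 281, 16, 35]) [0.5357 0.1851 0.068 ]
yellow (927, [212.5, 94.9], [202, 70, 21, 50]) [0.4462 0.3281 0.068 ]
green (2029, [256.6, 183.3], [232, 158, 51, 51]) [0.5085 0.2891 0.068 ]
green (677, [215.1, 170.5], [207, 150, 17, 43]) [0.4759 0.2808 0.068 ]
blue (1859, [256.4, 263.8], [233, 240, 48, 49]) [0.5454 0.2299 0.068 ]
blue (623, [217.4, 237.8], [209, 219, 17, 39]) [0.5057 0.233  0.068 ]
```

```bash
python3 -m handwheel '0.2 0.05 0 0;0 0 0 0;0 0 0.7 0;0 0 0.7 0;0 0 0.7 0;0 0 0.7 0;0 0 0.7 0;0 0 0.7 0' >/dev/null
python3 -m handwheel '0 0 0.2 0;0 0 0 0;0 0 0 0;0 0 0 0;0 0 0 0;0 0 0 0;0 0 0 0;0 0 0 0'
python3 -c "
from h import *;from cell import arm;delta(arm,.5098,.288,.039)"
```

```text
t: 17.02
tool_pos: [0.5078, 0.2882, 0.0406]
tool_rot: [[-0.53, 0.848, 0.001], [0.848, 0.53, 0.0], [-0.0, 0.001, -1.0]]
wrist_force: [0.4, -0.6, -0.1]
width: 0.0683
finger_force: 0.0
t 17.02 pos [0.5078 0.2882 0.0406] rows [-0.04  0.05  0.05] yaw y 0.558 w 0.0683 tilt [-0.     0.001 -1.   ]
```

```bash
python3 -m handwheel '0 0.05 0.05 0;0 0 0 0;0 0 0 0;0 0 0 0;0 0 0 0;0 0 0 0;0 0 0 0;0 0 0 0' -1 40
python3 -m handwheel '0 0 -0.2 0;0 0 -0.4 0;0 0 -0.8 0;0 0 -0.9 0;0 0 -0.9 0;0 0 -0.9 0;0 0 -0.8 0;0 0 -0.4 0'
python3 -c "
from h import *;from cell import arm;delta(arm,.5315,-.3305,.2)"
```

```text
t: 17.68
tool_pos: [0.5091, 0.2889, 0.0387]
tool_rot: [[-0.53, 0.848, 0.0], [0.848, 0.53, 0.0], [-0.0, 0.0, -1.0]]
wrist_force: [0.2, 1.0, 2.1]
width: 0.0406
finger_force: 40.1
t: 18.35
tool_pos: [0.5097, 0.2891, 0.2017]
tool_rot: [[-0.529, 0.848, 0.003], [0.848, 0.529, 0.002], [0.0, 0.004, -1.0]]
wrist_force: [-0.8, -0.8, -0.1]
width: 0.0403
finger_force: 40.5
t 18.35 pos [0.5097 0.2891 0.2017] rows [-1.791e+01 -1.031e+01  1.000e-02] yaw y 0.558 w 0.0403 tilt [ 0.     0.004 -1.   ]
```

```bash
python3 -m handwheel '-0.4 -0.2 0 0;-0.8 -0.45 0 0;-0.85 -0.5 0 0;-0.85 -0.5 0 0;-0.85 -0.5 0 0;-0.85 -0.5 0 0;-0.85 -0.5 0 0;-0.85 -0.5 0 0' >/dev/null
python3 -m handwheel '-0.85 -0.5 0 0;-0.85 -0.5 0 0;-0.85 -0.5 0 0;-0.85 -0.5 0 0;-0.85 -0.5 0 0;-0.85 -0.5 0 0;-0.85 -0.5 0 0;-0.85 -0.5 0 0' >/dev/null
python3 -m handwheel '-0.85 -0.5 0 0;-0.85 -0.5 0 0;-0.85 -0.4 0 0;-0.6 -0.3 0 0;-0.4 -0.2 0 0;-0.2 0 0 0;0 0 0 0;0 0 0 0' >/dev/null
python3 -m handwheel '0 0 0 0;0 0 0 0;0 0 0 0;0 0 0 0;0 0 0 0;0 0 0 0;0 0 0 0;0 0 0 0'>/dev/null
python3 -c "
from h import *;from cell import arm;delta(arm,.5315,-.3305,.053)
c=arm.capture('wrist');cv2.imwrite('pics/w4.png',c['img'][:,:,::-1])"
```

```text
t 21.02 pos [ 0.5335 -0.2917  0.1978] rows [-1.06 -0.74  4.83] yaw y 0.558 w 0.0408 tilt [-0. -0. -1.]
```

View pics/w4.png

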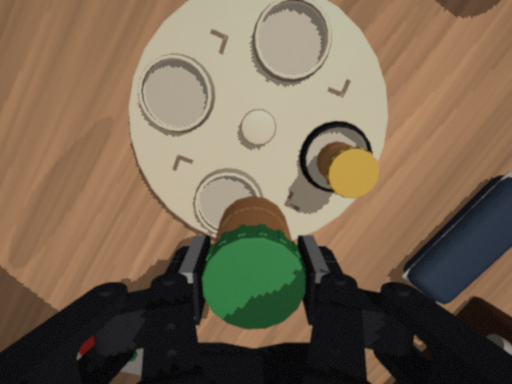

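The wrist view shows yellow standing in the black-rim well at (336,157). Green is just behind the next well clockwise, which is at (228,200).

```bash
python3 -m handwheel '-0.6 -0.4 0 0;-0.45 -0.3 0 0;0 0 0 0;0 0 0.4 0;0 0 0.6 0;0 0 0.6 0;0 0 0.6 0;0 0 0.4 0' >/dev/null
python3 -m handwheel '0 0 0 0;0 0 0 0;0 0 0 0;0 0 0 0;0 0 0 0;0 0 0 0;0 0 0 0;0 0 0 0'>/dev/null
python3 -c "
from h import *;from cell import arm
c=arm.capture('wrist');delta(arm,.5315,-.3305,.053)
c['xyz']=np.array(c['xyz'])-np.array(arm.state()['tool_pos'])+[.5335,-.2917,.1978]
for p in((336,157),(228,200),(177,93),(292,40)):print(cast(c,p,.031).round(4))"
```

```text
t 22.45 pos [ 0.5325 -0.3295  0.1199] rows [-0.01 -0.05  2.23] yaw y 0.558 w 0.0407 tilt [-0.  0. -1.]
[ 0.5921 -0.2357  0.031 ]
[ 0.5264 -0.3275  0.031 ]
[ 0.4351 -0.2646  0.031 ]
[ 0.4991 -0.1727  0.031 ]
```

Wrist-based well positions agree to within 5 mm. I lower green.

```bash
python3 -m handwheel '0 -0.05 0.5 0;0 0 0.5 0;0 0 0.5 0;0 0 0.3 0;0 0 0.2 0;0 0 0.1 0;0 0 0.05 0;0 0 0 0'
python3 -m handwheel '0 0 0.04 0;0 0 0 0;0 0 0.03 0;0 0 0 0;0 0 0 0;0 0 0 0;0 0 0 0;0 0 0 0'
```

```text
t: 23.12
tool_pos: [0.5313, -0.3305, 0.0555]
tool_rot: [[-0.529, 0.848, 0.0], [0.848, 0.529, -0.0], [-0.0, 0.0, -1.0]]
wrist_force: [0.3, -0.4, -0.7]
width: 0.0408
finger_force: 40.5
t: 23.78
tool_pos: [0.5312, -0.3303, 0.0532]
tool_rot: [[-0.53, 0.848, 0.0], [0.848, 0.53, -0.0], [-0.0, -0.0, -1.0]]
wrist_force: [0.7, -0.0, -0.7]
width: 0.0407
finger_force: 40.5
```

```bash
python3 -m handwheel '0 0 0.03 0;0 0 0 0;0 0 0 0;0 0 0 0;0 0 0 0;0 0 0 0;0 0 0 0;0 0 0 0'
```

```text
t: 24.45
tool_pos: [0.5314, -0.3305, 0.0527]
tool_rot: [[-0.529, 0.848, 0.001], [0.848, 0.529, -0.0], [-0.001, 0.0, -1.0]]
wrist_force: [-1.1, 0.1, 6.7]
width: 0.0407
finger_force: 41.0
```

```bash
python3 -m handwheel '0 0 0 0;0 0 0 0;0 0 0 0;0 0 0 0;0 0 0 0;0 0 0 0;0 0 0 0;0 0 0 0' 0.6 >/dev/null
python3 -m handwheel '0 0 -0.3 0;0 0 -0.6 0;0 0 -0.9 0;0 0 -0.9 0;0 0 -0.9 0;0 0 -0.9 0;0 0 -0.5 0;0 0 0 0'
python3 -m handwheel '0.5 0.3 0 0;0.9 0.6 0 0;0.9 0.6 0 0;0.9 0.6 0 0;0.9 0.6 0 0;0.9 0.6 0 0;0.9 0.6 0 0;0.9 0.6 0 0' >/dev/null
python3 -m handwheel '0.9 0.6 0 0;0.9 0.6 0 0;0.9 0.6 0 0;0.9 0.6 0 0;0.9 0.6 0 0;0.9 0.6 0 0;0.9 0.6 0 0;0.9 0.6 0 0'>/dev/null
python3 -m handwheel '0.9 0.6 0 0;0.4 0.3 0.3 0;0.2 0.1 0.4 0;0 0 0.4 0;0 0 0 0;0 0 0 0;0 0 0 0;0 0 0 0'>/dev/null
python3 -m handwheel '0 0 0 0;0 0 0 0;0 0 0 0;0 0 0 0;0 0 0 0;0 0 0 0;0 0 0 0;0 0 0 0'>/dev/null
python3 -c "
from h import *;from cell import arm;delta(arm,.546,.229,.04)
c=arm.capture('wrist')
for k in HUE:
  for b in blobs(c,k,amin=150)[:2]: print(k,b,cast(c,b[1],.068).round(4))"
```

```text
t: 25.78
tool_pos: [0.5322, -0.3313, 0.2066]
tool_rot: [[-0.529, 0.848, 0.005], [0.848, 0.529, -0.002], [-0.005, 0.003, -1.0]]
wrist_force: [1.0, -0.4, 0.4]
width: 0.0686
finger_force: 0.0
t 28.45 pos [0.5471 0.2278 0.1692] rows [ 0.05 -0.01  4.31] yaw y 0.558 w 0.0682 tilt [-0. -0. -1.]
red (1993, [252.8, 270.4], [228, 245, 50, 51]) [0.5827 0.1701 0.068 ]
red (660, [214.5, 243.0], [206, 224, 18, 39]) [0.5431 0.1747 0.068 ]
yellow (853, [206.0, 20.4], [195, 0, 22, 42]) [0.4562 0.3133 0.068 ]
green (845, [209.1, 99.3], [200, 76, 19, 48]) [0.4835 0.27   0.068 ]
blue (2131, [252.8, 191.0], [227, 165, 52, 52]) [0.5463 0.2285 0.068 ]
blue (742, [211.8, 175.7], [203, 155, 19, 43]) [0.5132 0.2222 0.068 ]
```

```bash
python3 -m handwheel '0.05 0 0.5 0;0 0 0.7 0;0 0 0.7 0;0 0 0.7 0;0 0 0.7 0;0 0 0.6 0;0 0 0.4 0;0 0 0.05 0' >/dev/null
python3 -m handwheel '0 0 0 0;0 0 0 0;0 0 0 0;0 0 0 0;0 0 0 0;0 0 0 0;0 0 0 0;0 0 0 0'
python3 -m handwheel '0 0 0 0;0 0 0 0;0 0 0 0;0 0 0 0;0 0 0 0;0 0 0 0;0 0 0 0;0 0 0 0' -1 40
python3 -m handwheel '0 0 -0.2 0;0 0 -0.4 0;0 0 -0.8 0;0 0 -0.9 0;0 0 -0.9 0;0 0 -0.9 0;0 0 -0.8 0;0 0 -0.4 0'
python3 -c "
from h import *;from cell import arm;delta(arm,.4355,-.266,.2)"
```

```text
t: 29.83
tool_pos: [0.5463, 0.2291, 0.0388]
tool_rot: [[-0.529, 0.848, 0.0], [0.848, 0.529, 0.0], [-0.0, 0.0, -1.0]]
wrist_force: [-0.3, -1.0, -0.1]
width: 0.0683
finger_force: 0.0
t: 30.5
tool_pos: [0.5464, 0.229, 0.0389]
tool_rot: [[-0.529, 0.848, 0.0], [0.848, 0.529, -0.0], [-0.0, 0.0, -1.0]]
wrist_force: [-1.3, -1.0, 4.9]
width: 0.0408
finger_force: 39.9
t: 31.17
tool_pos: [0.5472, 0.2293, 0.2017]
tool_rot: [[-0.529, 0.848, 0.003], [0.848, 0.529, 0.002], [-0.0, 0.004, -1.0]]
wrist_force: [0.4, -0.1, -0.1]
width: 0.0411
finger_force: 40.5
t 31.17 pos [0.5472 0.2293 0.2017] rows [-1.204e+01 -1.190e+01  1.000e-02] yaw y 0.558 w 0.0411 tilt [-0.     0.004 -1.   ]
```

```bash
python3 -m handwheel '-0.4 -0.4 0 0;-0.8 -0.8 0 0;-0.8 -0.8 0 0;-0.8 -0.8 0 0;-0.8 -0.8 0 0;-0.8 -0.8 0 0;-0.8 -0.8 0 0;-0.8 -0.8 0 0' >/dev/null
python3 -m handwheel '-0.8 -0.8 0 0;-0.8 -0.8 0 0;-0.8 -0.8 0 0;-0.8 -0.8 0 0;-0.8 -0.8 0 0;-0.8 -0.8 0 0;-0.8 -0.7 0 0;-0.4 -0.4 0 0' >/dev/null
python3 -m handwheel '0 0 0 0;0 0 0 0;0 0 0 0;0 0 0.4 0;0 0 0.6 0;0 0 0.6 0;0 0 0.6 0;0 0 0.4 0' >/dev/null
python3 -m handwheel '0 0 0 0;0 0 0 0;0 0 0 0;0 0 0 0;0 0 0 0;0 0 0 0;0 0 0 0;0 0 0 0'>/dev/null
python3 -c "
from h import *;from cell import arm;delta(arm,.4355,-.266,.053)"
```

```text
t 33.83 pos [ 0.4341 -0.2654  0.1199] rows [-0.04  0.03  2.23] yaw y 0.558 w 0.0405 tilt [-0.  0. -1.]
```

```bash
python3 -m handwheel '0 0 0.5 0;0 0 0.5 0;0 0 0.5 0;0 0 0.3 0;0 0 0.2 0;0 0 0.1 0;0 0 0.05 0;0 0 0 0' >/dev/null
python3 -m handwheel '0 0 0.04 0;0 0 0 0;0 0 0.03 0;0 0 0 0;0 0 0.03 0;0 0 0 0;0 0 0 0;0 0 0 0'
```

```text
t: 35.17
tool_pos: [0.4344, -0.2657, 0.0528]
tool_rot: [[-0.529, 0.848, 0.001], [0.848, 0.529, -0.0], [-0.001, 0.001, -1.0]]
wrist_force: [-3.1, 1.2, 10.1]
width: 0.0409
finger_force: 41.4
```

```bash
python3 -m handwheel '0 0 0 0;0 0 0 0;0 0 0 0;0 0 0 0;0 0 0 0;0 0 0 0;0 0 0 0;0 0 0 0' 0.6 >/dev/null
python3 -m handwheel '0 0 -0.3 0;0 0 -0.6 0;0 0 -0.9 0;0 0 -0.9 0;0 0 -0.9 0;0 0 -0.9 0;0 0 -0.5 0;0 0 0 0'
python3 -m handwheel '0.4 0.5 0 0;0.75 0.9 0 0;0.75 0.9 0 0;0.75 0.9 0 0;0.75 0.9 0 0;0.75 0.9 0 0;0.75 0.9 0 0;0.75 0.9 0 0' >/dev/null
python3 -m handwheel '0.75 0.9 0 0;0.75 0.9 0 0;0.75 0.9 0 0;0.75 0.9 0 0;0.75 0.9 0 0;0.3 0.6 0 0;0 0 0.3 0;0 0 0.4 0'>/dev/null
python3 -m handwheel '0 0 0.4 0;0 0 0 0;0 0 0 0;0 0 0 0;0 0 0 0;0 0 0 0;0 0 0 0;0 0 0 0'>/dev/null
python3 -c "
from h import *;from cell import arm;delta(arm,.583,.1697,.04)
c=arm.capture('wrist')
for k in ['red']:
  for b in blobs(c,k,amin=150)[:2]: print(k,b,cast(c,b[1],.068).round(4))
c=arm.capture('top');cv2.imwrite('pics/t2.png',cv2.resize(c['img'][120:264,290:446],(624,576))[:,:,::-1])"
```

```text
t: 36.5
tool_pos: [0.4351, -0.2662, 0.2059]
tool_rot: [[-0.529, 0.849, 0.005], [0.849, 0.529, -0.001], [-0.004, 0.003, -1.0]]
wrist_force: [-0.1, 0.2, 0.8]
width: 0.0682
finger_force: 0.0
t 38.5 pos [0.5829 0.1705 0.1695] rows [-0.03 -0.01  4.32] yaw y 0.558 w 0.0682 tilt [-0.  0. -1.]
red (2248, [252.4, 194.9], [227, 168, 52, 54]) [0.5836 0.1684 0.068 ]
red (774, [212.0, 178.1], [202, 157, 20, 44]) [0.5502 0.1633 0.068 ]
```

View pics/t2.png

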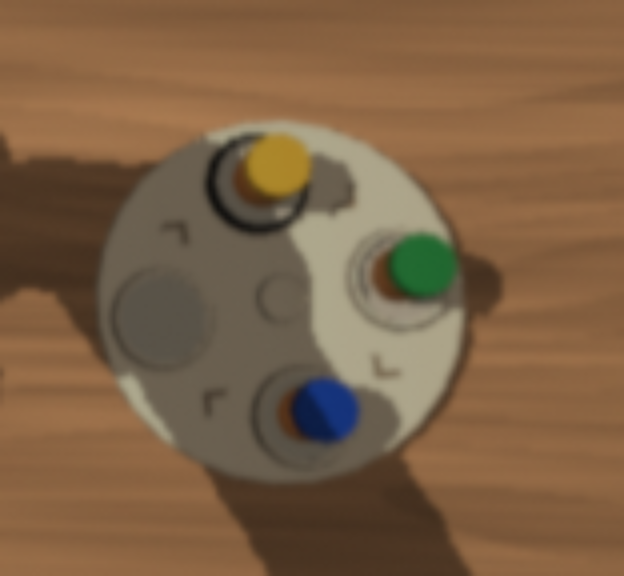

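The top crop shows yellow (278,165), green (422,265) and blue (325,410) each upright in their wells. The platter has not turned, and the last well is at (162,318). I grip red.

```bash
python3 -m handwheel '0 0 0.5 0;0 0 0.7 0;0 0 0.7 0;0 0 0.7 0;0 0 0.7 0;0 0 0.6 0;0 0 0.4 0;0 0 0.05 0' >/dev/null
python3 -m handwheel '0 0 0 0;0 0 0 0;0 0 0 0;0 0 0 0;0 0 0 0;0 0 0 0;0 0 0 0;0 0 0 0'
python3 -m handwheel '0 0 0 0;0 0 0 0;0 0 0 0;0 0 0 0;0 0 0 0;0 0 0 0;0 0 0 0;0 0 0 0' -1 40
python3 -m handwheel '0 0 -0.2 0;0 0 -0.4 0;0 0 -0.8 0;0 0 -0.9 0;0 0 -0.9 0;0 0 -0.9 0;0 0 -0.8 0;0 0 -0.4 0'
python3 -c "
from h import *;from cell import arm;delta(arm,.5,-.17,.2)"
```

```text
t: 39.93
tool_pos: [0.5828, 0.1705, 0.0388]
tool_rot: [[-0.53, 0.848, 0.0], [0.848, 0.53, -0.0], [-0.0, 0.0, -1.0]]
wrist_force: [0.2, -0.7, -0.1]
width: 0.0681
finger_force: 0.0
t: 40.6
tool_pos: [0.5829, 0.1705, 0.0388]
tool_rot: [[-0.529, 0.848, 0.0], [0.848, 0.529, -0.0], [-0.0, 0.0, -1.0]]
wrist_force: [-1.3, -1.1, 5.7]
width: 0.0407
finger_force: 40.0
t: 41.27
tool_pos: [0.5838, 0.1706, 0.2017]
tool_rot: [[-0.529, 0.848, 0.004], [0.848, 0.529, 0.002], [-0.001, 0.004, -1.0]]
wrist_force: [0.5, -0.3, -0.1]
width: 0.0409
finger_force: 40.4
t 41.27 pos [0.5838 0.1706 0.2017] rows [-8.16 -8.38  0.03] yaw y 0.558 w 0.0409 tilt [-0.001  0.004 -1.   ]
```

```bash
python3 -m handwheel '-0.4 -0.4 0 0;-0.8 -0.8 0 0;-0.8 -0.8 0 0;-0.8 -0.8 0 0;-0.8 -0.8 0 0;-0.8 -0.8 0 0;-0.8 -0.8 0 0;-0.8 -0.8 0 0' >/dev/null
python3 -m handwheel '-0.8 -0.8 0 0;-0.8 -0.8 0 0;-0.5 -0.7 0 0;0 0 0 0;0 0 0 0;0 0 0 0;0 0 0 0;0 0 0 0' >/dev/null
python3 -m handwheel '0 0 0 0;0 0 0.4 0;0 0 0.6 0;0 0 0.6 0;0 0 0.6 0;0 0 0.4 0;0 0 0 0;0 0 0 0' >/dev/null
python3 -m handwheel '0 0 0 0;0 0 0 0;0 0 0 0;0 0 0 0;0 0 0 0;0 0 0 0;0 0 0 0;0 0 0 0'>/dev/null
python3 -c "
from h import *;from cell import arm;delta(arm,.5,-.17,.053)"
```

```text
t 43.93 pos [ 0.5003 -0.1675  0.1198] rows [-0.07 -0.05  2.23] yaw y 0.558 w 0.0403 tilt [-0.  0. -1.]
```

```bash
python3 -m handwheel '-0.05 -0.05 0.5 0;0 0 0.5 0;0 0 0.5 0;0 0 0.3 0;0 0 0.2 0;0 0 0.1 0;0 0 0.05 0;0 0 0 0' >/dev/null
python3 -m handwheel '0 0 0.04 0;0 0 0 0;0 0 0.03 0;0 0 0 0;0 0 0.03 0;0 0 0 0;0 0 0 0;0 0 0 0'
```

```text
t: 45.27
tool_pos: [0.5003, -0.1697, 0.0528]
tool_rot: [[-0.529, 0.848, 0.001], [0.848, 0.529, -0.0], [-0.001, 0.001, -1.0]]
wrist_force: [-0.4, 1.3, 7.8]
width: 0.0411
finger_force: 41.0
```

Contact at 7.8 N. I release, lift clear, move aside and check.

```bash
python3 -m handwheel '0 0 0 0;0 0 0 0;0 0 0 0;0 0 0 0;0 0 0 0;0 0 0 0;0 0 0 0;0 0 0 0' 0.6 >/dev/null
python3 -m handwheel '0 0 -0.3 0;0 0 -0.6 0;0 0 -0.9 0;0 0 -0.9 0;0 0 -0.9 0;0 0 -0.9 0;0 0 -0.5 0;0 0 0 0'
python3 -m handwheel '0.6 0.3 0 0;0.9 0.5 0 0;0.9 0.5 0 0;0.9 0.5 0 0;0.9 0.5 0 0;0.9 0.5 0 0;0.9 0.5 0 0;0.6 0.3 0 0' >/dev/null
python3 -m handwheel '0.6 0.3 0 0;0.9 0.5 0 0;0.6 0.3 0 0;0 0 0 0;0 0 0 0;0 0 0 0;0 0 0 0;0 0 0 0'
python3 - <<'E'
from h import *;from cell import arm
c=arm.capture('top');s=arm.capture('scene')
for k in HUE:
  print(k,[(n,cast(q,b[1],.077).round(4)) for n,q,bx in(('top',c,(310,145,412,245)),('scene',s,(100,190,210,295))) for b in blobs(q,k,bx,amin=40)[:1]])
a=cv2.resize(c['img'][130:250,305:425],(400,400));b=cv2.resize(s['img'][190:310,90:210],(400,400))
cv2.imwrite('pics/f.png',np.hstack([a,b])[:,:,::-1])
E
```

```text
t: 46.6
tool_pos: [0.501, -0.1701, 0.2061]
tool_rot: [[-0.529, 0.848, 0.005], [0.848, 0.529, -0.001], [-0.003, 0.004, -1.0]]
wrist_force: [0.6, -0.3, 0.4]
width: 0.0685
finger_force: 0.0
t: 47.93
tool_pos: [0.4813, 0.1256, 0.2023]
tool_rot: [[-0.528, 0.849, 0.0], [0.849, 0.528, -0.0], [-0.0, -0.0, -1.0]]
wrist_force: [0.2, -0.5, 0.2]
width: 0.0684
finger_force: 0.0
red [('top', array([ 0.5026, -0.1715,  0.077 ])), ('scene', array([ 0.5011, -0.1729,  0.077 ]))]
yellow [('top', array([ 0.5967, -0.2369,  0.077 ])), ('scene', array([ 0.5962, -0.2385,  0.077 ]))]
green [('top', array([ 0.5315, -0.3291,  0.077 ])), ('scene', array([ 0.5318, -0.3311,  0.077 ]))]
blue [('top', array([ 0.4362, -0.2668,  0.077 ])), ('scene', array([ 0.4345, -0.2668,  0.077 ]))]
```

View pics/f.png

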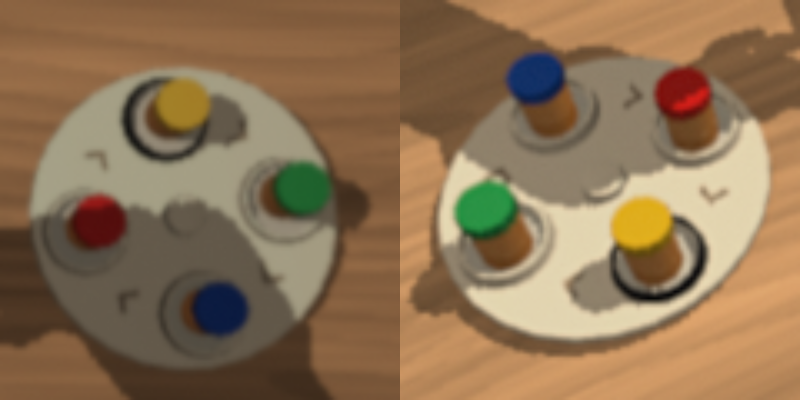

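Both views show all four upright in their wells: yellow in the black rim, then green, blue and red clockwise. Each is within about 4 mm of its well centre.

```bash
python3 -c "
from cell import arm;print(arm.sign_off())"
```

```text
the job is handed in; nothing more can be done
None
```

All four pots are standing upright in the turntable wells in rack order: yellow in the black-rim well, then green, blue and red clockwise. The job is handed in at about 48 s of the 112 s allowed, but `sign_off` returned no verdict.

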